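# Lay out the sprinkler valve rebuild kit on its outline pads

### The job

Lay out the rebuild kit on the cart: put the brass sprinkler valve, the pressure gauge and the two grey rubber spacers each on the dark pad that carries its own orange outline, centred on the outline and turned the way it is drawn (wide spacer on the wide ring, narrow spacer on the narrow ring). The valve is to stand upright with its pipe ends along the outline, either way round, the gauge is to lie dial up with its stem over the drawn stem, and the spacers are to lie flat. Let go of everything, and leave the white tee and the wrench where they lie.

Things in the scene. Friction and masses are not known exactly. Their poses are not given: they have to be found in the camera images.
- valve_center (a point): Cast brass in-line valve without hand wheel, upright on a round foot on the cart top: 90 long (x, through the hexagonal pipe ends), 41 wide, 84 mm high, 0.5 kg. Point: on its upright axis, 42 mm above its underside; z up. Grip the bonnet nut from above across y: a hexagon 36 mm across flats (flats face +-y), 4 to 22 mm above the point, with only a small nut and stem on it. Body below it: 40 mm wide.
- gauge_center (a point): Chrome pressure gauge lying on its back on the cart top, white dial up: round case 54 mm across, 28 mm high, about 0.18 kg. Point: centre of the case, 14 mm above its underside; x points out along the brass stem, z up. The stem (14 mm square block, then thread) leaves the case in +x at mid height and ends 59 mm from the point.
- wide_spacer_center (a point): The wider of two dark grey rubber O-ring spacers, lying flat on the cart top: outside diameter 56 mm, hole 36 mm, 12 mm thick, about 30 g. The point is the centre of the ring, 6 mm above its underside; z is its axis.
- narrow_spacer_center (a point): The narrower of two dark grey rubber O-ring spacers, lying flat on the cart top: outside diameter 38 mm, hole 20 mm, 12 mm thick, about 15 g. The point is the centre of the ring, 6 mm above its underside; z is its axis.
- valve_pad: Fixed dark rubber pad 130 x 90 mm, 4 mm thick, with the orange silhouette of the valve: two broad pipe ends and a round body, lengthwise along the pad's x. Origin: centre of the pad's underside, which is also the silhouette's centre, where the valve's upright axis belongs; x along the long side; top face at 4 mm.
- gauge_pad: Fixed dark rubber pad 130 x 90 mm, 4 mm thick, with the orange silhouette of the gauge: a disc with a straight stem. Origin at the centre of the pad's underside; x along the long side, the way the drawn stem points; the centre of the drawn disc (where the gauge's case centre belongs) is at x = -16 mm, y = 0; top face at 4 mm.
- wide_pad: Fixed dark rubber pad 90 x 90 mm, 4 mm thick, with a wide orange ring (62 mm outside, 31 mm hole) for the wide spacer. Origin at the centre of the pad's underside, under the centre of the ring; top face at 4 mm.
- narrow_pad: Fixed dark rubber pad 90 x 90 mm, 4 mm thick, with a narrow orange ring (44 mm outside, 15 mm hole) for the narrow spacer. Origin at the centre of the pad's underside, under the centre of the ring; top face at 4 mm.
- tee_center (a point): White PVC pipe tee lying flat, 72 mm through run (x) and a branch reaching 44 mm to +y, 34 mm high, loose. Not part of the kit: leave it. The point is where run and branch axes cross, 17 mm above the cart top.
- wrench: Aluminium wrench 200 mm long lying beyond the work, loose, along its x, handle to -x. Not part of the kit: leave it. Origin at its middle, on its underside.
Mind the look-alikes: they are no part of the job. What is shaped like the gauge_pad but brown or purple is not meant.

How it is judged (in metres and radians):
At the end, for the whole second after the job is handed in: Valve upright within 12 mm and 0.26 rad (either way round) of its outline; gauge dial up, within 11 mm along each pad side and 0.26 rad, stem the drawn way; each spacer flat within 11 mm on its own ring; tilts under 0.10 rad; all released, at rest; tee and wrench moved under 15 mm (horizontal distance between valve_center and valve_pad below 0.012 m and angle between the x axis of valve_center and the x axis of valve_pad, either way round below 0.26 rad and angle between each of valve_center, gauge_center's own z axis and vertical below 0.1 rad and height (world z) of valve_center below 0.05 m and x of gauge_center in the frame of gauge_pad between -0.027 and -0.005 m and y of gauge_center in the frame of gauge_pad between -0.011 and 0.011 m and angle between the x axis of gauge_center and the x axis of gauge_pad, either way round below 0.26 rad and x of gauge_pad in the frame of gauge_center above 0 m and height (world z) of gauge_center below 0.022 m and horizontal distance between wide_spacer_center and wide_pad below 0.011 m and angle between the z axis of wide_spacer_center and the z axis of wide_pad, either way round below 0.1 rad and height (world z) of each of wide_spacer_center, narrow_spacer_center below 0.014 m and horizontal distance between narrow_spacer_center and narrow_pad below 0.011 m and angle between the z axis of narrow_spacer_center and the z axis of narrow_pad, either way round below 0.1 rad and linear speed of each of valve, gauge, wide_spacer, narrow_spacer below 0.01 m/s and distance of each of tee_center, wrench from where it was at the start of the episode below 0.015 m); the robot touches nothing.
It fails at once if the white tee is disturbed (moved by more than 15 mm) (distance of tee_center from where it was at the start of the episode above 0.015 m).
It fails at once if the wrench is disturbed (moved by more than 15 mm) (distance of wrench from where it was at the start of the episode above 0.015 m).
It also fails if it takes over 96 s, if anything falls off the work surface, if the arm or the gripper's body presses on something with over 40 N, if the wrist force passes 120 N, or if a joint passes its speed limit or range.

### The arm

A 6-joint arm with a two-finger parallel gripper is mounted at the origin on the work surface. World frame = base frame: x ahead of the robot, y to its left, z up, the work surface at z = 0. Lengths are in mm, angles in rad, forces in N, time in s.
With the tool pointing down it reaches from about 400 to 925 mm from the base axis. Payload 12.5 kg.
Tool frame: the origin (TCP) lies midway between the tips of the shut fingers; the grasp point (between the pads) lies 19 mm behind it; z points along the fingers, y is the direction in which the jaws open and shut (so a half turn about z gives the same grasp; the last joint's range is limited). The gripper opens to 95 mm and grips with 3 to 60 N. Pads are 20 mm wide; open, the fingers measure 119 mm over their backs; the gripper's body (75 mm by 180 mm) begins 59 mm behind the grasp point.
Start: joints at [-1.416, 0.491, 1.559, -0, 1.092, -0.106], TCP at [161.181, -603.877, 214.661] pointing down, gripper open.
Joint ranges: [-3.1, 3.1], [-0.84, 2.19], [0.05, 2.79], [-1.13, 4.28], [0.06, 2.93], [-2.69, 2.69]. Speed limits (rad/s): [2.22, 2.22, 2.79, 3.14, 3.14, 3.14].

### API

Orientations are given as [roll, pitch, yaw] about the fixed x, y, z axes, in that order (R = Rz(yaw) Ry(pitch) Rx(roll)).
In Python, from cell import env, eyes, job_done, boxes_of, regions_of gives the robot as it stands.
- The arm moves only by the tool send_rows, never from a script. Its argument "plan" is text: rows parted by semicolons, each of 5 numbers parted by spaces: the shift along the tool's x, y, z in mm, then the turn about the tool's z in rad, then the finger opening in mm, from 0 to 95.1. In form: x y z roll gripper; .... A call has 1 to 8 rows; each row shifts and turns the pose as measured when the row begins, along the tool's axes as they then stand; what a row does not reach is not made up. A row lasts 1/10 s, in which the tool goes at most 50 mm and 8.59 degrees, less where a joint would pass 70% of its speed; a pose out of reach is approached as far as the arm can. A call with a gripper value outside its range is refused whole. The fingers move at their own pace and stop on an object; the grip force is fixed at half the most. Time passes only in rows, so rows that do not move let the fingers close. It gives the time, the measured TCP pose, the force and the opening at its end, in the units of the state.
- env.state(): the state, without advancing time (a new reading comes with each control period).
- eyes.read_camera(name): name is "scene" or "side" or "wrist"; returns a dict with "image" (480x640x3 uint8, red, green, blue), "vertical_fov" (degrees; the focal length in pixels is half the picture's height over the tangent of half this angle, whatever the lens; pixels are square), "cx", "cy" (the principal point, pixels), "extrinsics" (4x4, takes a point from camera to world coordinates). Camera axes: x right, y up, looking along -z (the intrinsics and any distortion apply to the point x, -y, -z); pixel columns grow to the right and rows downward; lengths in mm; the calibration is good to about 2 mm. A picture is of the moment at which its call begins. There is no depth.
- job_done(): hands the job in, once; it reports no verdict.
Trained networks look in a picture, given as the dict that the camera call returned (one of the last four; its "shot" number tells which), for a name from the list of things; names that differ only in an ending like _2 or _b are one class to them, and where a whole thing is asked for, a point or a joint stands for the part that bears it (a point fixed in the world has none). Each returns a list of dicts, best first, with "confidence" (0 to 1); they miss things now and then, are a little off and sometimes report something else, mostly with a low value. They report only what shows in the picture. A call takes as long as a camera call. They do not tell look-alikes from the thing itself.
- boxes_of(target, picture): "bbox" ([left, top, width, height] in pixels, round what is visible of it).
- regions_of(target, picture): "pixels" (480x640 bool, what is visible of it) and "bbox" ([left, top, width, height] in pixels, round what is visible of it).
The state is a dict: "t": time; "joints": joint angles; "qvel": joint speeds; "tau": joint torques, N m; "eef_pos": TCP position; "tcp_rot": TCP orientation; "ft_force": force on the tool from outside, world axes, zero at the start; "moment": the same for the moment, N m; "opening": opening from 0.0 (shut) to 1.0 (fully open).
Only numpy, scipy, OpenCV 4.12 (cv2) and the standard library are available. Lean on these libraries where they do the work, as an engineer would, in place of code of your own. Each camera call takes 0.05 s, during which the arm holds its last target.

## Working session

There is one attempt and no reset: what is moved stays moved. The work goes in short steps, Python scripts to look and compute and a tool call to move; the robot and the scene stay as the last step left them, time stands still between calls to the robot, and variables do not carry over. Pictures are saved under pics/ and viewed, and the job is handed in when it is done.

Besides the shell and the picture viewer there is one more tool, called after "Emit:" as name(argument=value, ...) on one line, values as JSON. send_rows: Moves the arm, as the interface text tells. Its arguments: {"type":"object","properties":{"plan":{"type":"string"}},"required":["plan"]}

```bash
ls; mkdir -p pics
python3 - <<'E'
from cell import env, eyes
import cv2
print(env.state())
for n in ["scene","side","wrist"]:
    p=eyes.read_camera(n)
    cv2.imwrite(f"pics/{n}0.png",p["image"][:,:,::-1])
    print(n,{k:v for k,v in p.items() if k!="image"})
E
```

```text
pics
{'t': 0.0, 'joints': array([-1.41561744e+00,  4.91522247e-01,  1.55945818e+00, -1.44471130e-05,
        1.09171208e+00, -1.05639250e-01]), 'qvel': array([ 0.00013271, -0.0006478 , -0.00060932, -0.00083775,  0.00103183,
        0.00164787]), 'tau': array([-1.30851407e-03, -6.12651873e+01, -2.58185077e+01,  6.91707619e-02,
        4.82239947e-02, -1.48829340e-04]), 'eef_pos': array([ 161.12504005, -603.6124205 ,  214.0819276 ]), 'tcp_rot': array([-3.14049757e+00, -1.03230642e-04,  2.60824751e-01]), 'ft_force': array([-0.28225441, -0.08132093, -0.05812664]), 'moment': array([ 0.00136926,  0.00162969, -0.00879495]), 'opening': 1.0019710544117912}
scene {'vertical_fov': 42.09613694452606, 'cx': 334.483598282951, 'cy': 234.17742239558368, 'extrinsics': array([[-7.72276516e-01, -3.68921445e-01,  5.17190439e-01,
         1.35291427e+03],
       [ 6.35148525e-01, -4.31407834e-01,  6.40682161e-01,
         1.11541861e+03],
       [-1.32413815e-02,  8.23276532e-01,  5.67486051e-01,
         1.00028488e+03],
       [ 0.00000000e+00,  0.00000000e+00,  0.00000000e+00,
         1.00000000e+00]
[... 234 characters left out ...]
09203647e-01, -6.25560940e-01,
        -5.05631238e+02],
       [-1.89079398e-02,  6.56491282e-01,  7.54096603e-01,
         7.78893320e+02],
       [ 0.00000000e+00,  0.00000000e+00,  0.00000000e+00,
         1.00000000e+00]]), 'shot': 2}
wrist {'vertical_fov': 61.827552027785906, 'cx': 323.9384934222861, 'cy': 238.23148600756758, 'extrinsics': array([[ 2.57644409e-01,  9.30359084e-01,  2.60866503e-01,
         2.34782965e+02],
       [-9.66239186e-01,  2.48382090e-01,  6.84702346e-02,
        -5.84236708e+02],
       [-1.09266239e-03, -2.69700411e-01,  9.62943661e-01,
         3.83288830e+02],
       [ 0.00000000e+00,  0.00000000e+00,  0.00000000e+00,
         1.00000000e+00]]), 'shot': 3}
```

View pics/scene0.png

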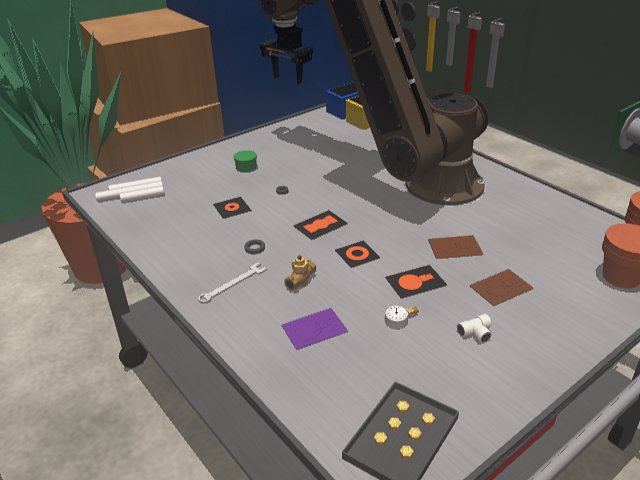

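View pics/side0.png

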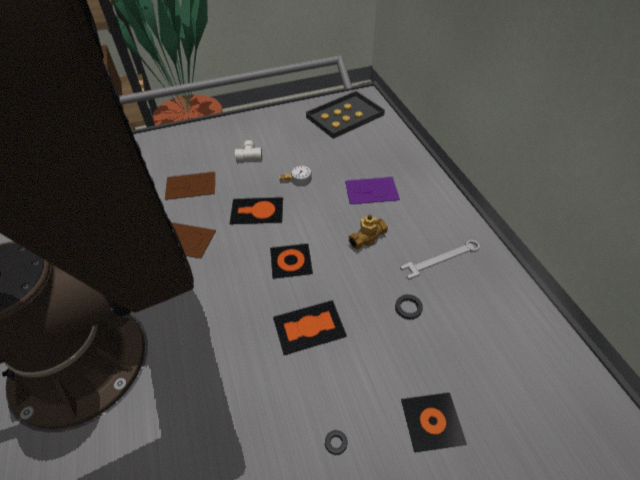

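View pics/wrist0.png

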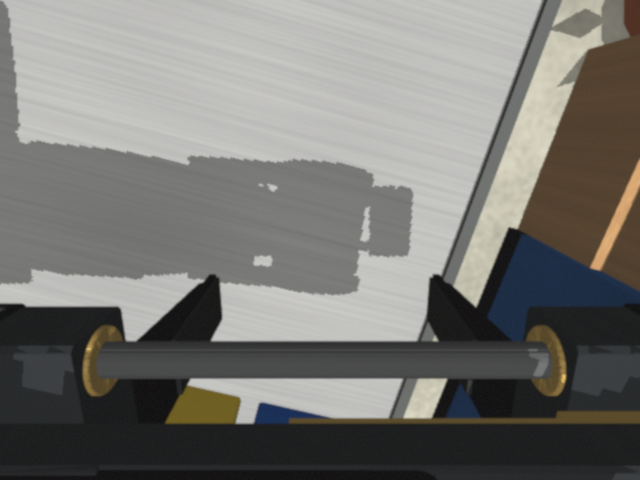

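The scene picture shows the wide spacer at about (255,246), the narrow one at (282,190), the valve at (300,270), the gauge at (397,315) and the four orange pads. The wrench is at (232,284) and the tee at (475,327). I'll measure with both fixed cameras.

```bash
cat > h.py <<'E'
import numpy as np, cv2
from cell import env, eyes, job_done, boxes_of, regions_of
def K(p):
    f=240/np.tan(np.radians(p["vertical_fov"]/2)); return f
def to_plane(p,uv,z):
    uv=np.atleast_2d(np.asarray(uv,float)); f=K(p)
    d=np.stack([(uv[:,0]-p["cx"])/f,-(uv[:,1]-p["cy"])/f,-np.ones(len(uv))],1)
    E=p["extrinsics"]; w=d@E[:3,:3].T; o=E[:3,3]
    return (o+w*((z-o[2])/w[:,2])[:,None])[:,:2]
def proj(p,X):
    X=np.atleast_2d(np.asarray(X,float)); E=p["extrinsics"]; f=K(p)
    c=(X-E[:3,3])@E[:3,:3]
    return np.stack([p["cx"]+f*c[:,0]/-c[:,2], p["cy"]-f*c[:,1]/-c[:,2]],1)
def rect(p,z,x0,x1,y0,y1,s=1.0):
    # top view: col = (y1-y)/s ; row=(x1-x)/s  -> x up, y left
    W=int((y1-y0)/s);H=int((x1-x0)/s)
    corners=np.array([[x1,y1],[x1,y0],[x0,y0],[x0,y1]],float)
    src=proj(p,np.c_[corners,np.full(4,z)]).astype(np.float32)
    dst=np.array([[0,0],[W,0],[W,H],[0,H]],np.float32)
    M=cv2.getPerspectiveTransform(src,dst)
    return cv2.warpPerspective(p["image"],M,(W,H),flags=cv2.INTER_CUBIC)
def save(n,im): cv2.imwrite(f"pics/{n}.png",np.ascontiguousarray(im[:,:,::-1]))
E
cat > m.py <<'E'
from h import *
zs={"valve_center":42,"gauge_center":28,"wide_spacer_center":12,"narrow_spacer_center":12,"valve_pad":4,"gauge_pad":4,"wide_pad":4,"narrow_pad":4,"tee_center":17,"wrench":3}
for cam in ["scene","side"]:
    p=eyes.read_camera(cam)
    for n,z in zs.items():
        for r in regions_of(n,p)[:3]:
            m=r["pixels"].astype(np.uint8); ys,xs=np.nonzero(m)
            xy=to_plane(p,np.c_[xs,ys],z)
            print(cam,n,round(r["confidence"],2),[int(v) for v in r["bbox"]],"area",len(xs),"mean",xy.mean(0).round(0),"minrect",[np.round(v,1) for v in cv2.minAreaRect(xy.astype(np.float32))])
    R=rect(p,4,250,900,-450,350,1.0)
    save(cam+"_top",R)
E
python3 m.py
```

```text
scene valve_center 0.61 [285, 257, 29, 32] area 625 mean [654. 110.] minrect [array([651.9, 110.9]), array([130.3,  63.1]), np.float64(37.6)]
scene gauge_center 0.61 [383, 306, 38, 22] area 542 mean [566. 370.] minrect [array([563.1, 377.3]), array([76.2, 76.4]), np.float64(45.1)]
scene wide_spacer_center 0.51 [244, 238, 18, 14] area 242 mean [656. -96.] minrect [array([657.3, -95.9]), array([67.5, 54.5]), np.float64(55.9)]
scene narrow_spacer_center 0.41 [275, 183, 13, 13] area 88 mean [ 424. -295.] minrect [array([ 423.5, -295.5]), array([50.5, 34.4]), np.float64(54.2)]
scene valve_pad 0.77 [294, 213, 53, 27] area 848 mean [448. -73.] minrect [array([445.4, -75.6]), array([ 99.2, 135. ]), np.float64(88.2)]
scene gauge_pad 0.86 [468, 266, 64, 38] area 1246 mean [277. 441.] minrect [array([275.6, 439.6]), array([ 93.3, 133.3]), np.float64(79.7)]
scene gauge_pad 0.82 [428, 232, 51, 24] area 963 mean [235. 248.] minrect [array([234.1, 247.3]), array([ 97.5, 129.9]), np.float64(56.4)]
scene gauge_pad 0.81 [284, 308, 66, 43] area 1626 mean [725. 255.] minrect [array([723.9, 254.6]), arra
[... 1424 characters left out ...]
t64(80.2)]
side gauge_pad 0.63 [345, 175, 52, 26] area 1173 mean [723. 254.] minrect [array([723.2, 255.1]), array([ 92.5, 130.8]), np.float64(77.3)]
side narrow_pad 0.95 [401, 391, 64, 58] area 2864 mean [ 588. -323.] minrect [array([ 588.6, -321.8]), array([91.5, 91.7]), np.float64(78.3)]
side narrow_pad 0.28 [349, 215, 37, 31] area 744 mean [657. 122.] minrect [array([654.1, 121.1]), array([117.3,  66.5]), np.float64(32.5)]
side tee_center 0.63 [233, 139, 26, 21] area 389 mean [453. 508.] minrect [array([454.5, 516.5]), array([90.8, 73.9]), np.float64(76.2)]
side wrench 0.8 [399, 237, 81, 38] area 634 mean [782.  -7.] minrect [array([784. ,  -8.1]), array([199.9,  37.2]), np.float64(4.5)]
```

```bash
cat > m2.py <<'E'
from h import *
import json
for cam in ["scene","side"]:
    p=eyes.read_camera(cam); hsv=cv2.cvtColor(p["image"],cv2.COLOR_RGB2HSV)
    m=cv2.inRange(hsv,(3,190,180),(16,255,255))
    # orange on pads: rectified at z=4 with 0.5mm
    R=rect(p,4,250,900,-450,450,0.5); h2=cv2.cvtColor(R,cv2.COLOR_RGB2HSV)
    mm=cv2.inRange(h2,(3,180,130),(16,255,255))
    n,l,st,c=cv2.connectedComponentsWithStats(mm)
    for i in range(1,n):
        if st[i,4]<1500: continue
        cs,_=cv2.findContours((l==i).astype(np.uint8),cv2.RETR_EXTERNAL,cv2.CHAIN_APPROX_NONE)
        q=max(cs,key=len)[:,0,:].astype(np.float32); xy=np.c_[900-q[:,1]*.5,450-q[:,0]*.5].astype(np.float32)
        r=cv2.minAreaRect(xy); ctr=(900-c[i,1]*.5,450-c[i,0]*.5)
        ys,xs=np.nonzero(l==i); P=np.c_[900-ys*.5,450-xs*.5]; w,v=np.linalg.eigh(np.cov(P.T))
        print(cam,"area",st[i,4]/4,"ctr",np.round(ctr,1),"rect",np.round(r[0],1),np.round(r[1],1),round(r[2],1),"axis",np.degrees(np.arctan2(v[1,1],v[0,1])).round(1),"bbox",st[i,:4])
    R=rect(p,4,250,850,-400,400,1.0); save(cam+"_top",R)
E
python3 m2.py
```

```text
scene area 531.0 ctr [ 588.2 -325.3] rect [ 587.4 -326. ] [40.5 38. ] 4.1 axis 167.9 bbox [1514  585   77   82]
scene area 2560.75 ctr [439.  -77.7] rect [442.  -78.2] [45.5 94. ] 90.0 axis 179.5 bbox [1011  822   92  189]
scene area 1670.75 ctr [454.9  98.3] rect [454.8  98.1] [56.5 59.9] 48.8 axis 139.3 bbox [644 831 120 118]
scene area 1985.0 ctr [421.1 281.4] rect [421.9 287.6] [57.6 88. ] 52.8 axis 163.9 bbox [287 875 115 181]
side area 1276.75 ctr [ 589.3 -321.4] rect [ 589.5 -321.4] [43. 43.] 74.1 axis 86.6 bbox [1499  579   88   86]
side area 3774.25 ctr [445.  -73.7] rect [445.  -73.8] [47.6 95.8] 88.9 axis 178.6 bbox [1000  814   96  193]
side area 2159.5 ctr [457.9 102. ] rect [458.  102.4] [61.5 60.4] 71.6 axis 58.7 bbox [635 824 124 122]
side area 3414.0 ctr [429.4 283.9] rect [425.7 291. ] [60.1 89.4] 51.3 axis 162.3 bbox [278 867 121 182]
```

View pics/side_top.png

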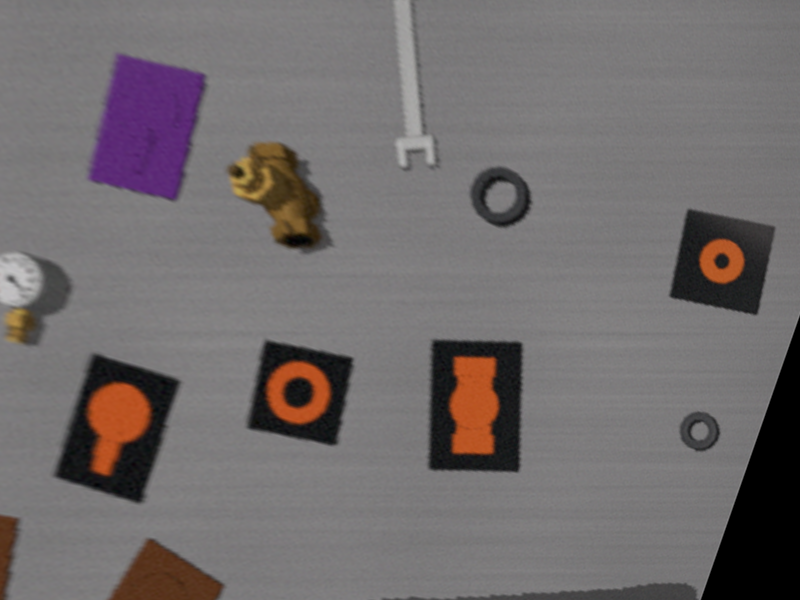

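View pics/scene_top.png

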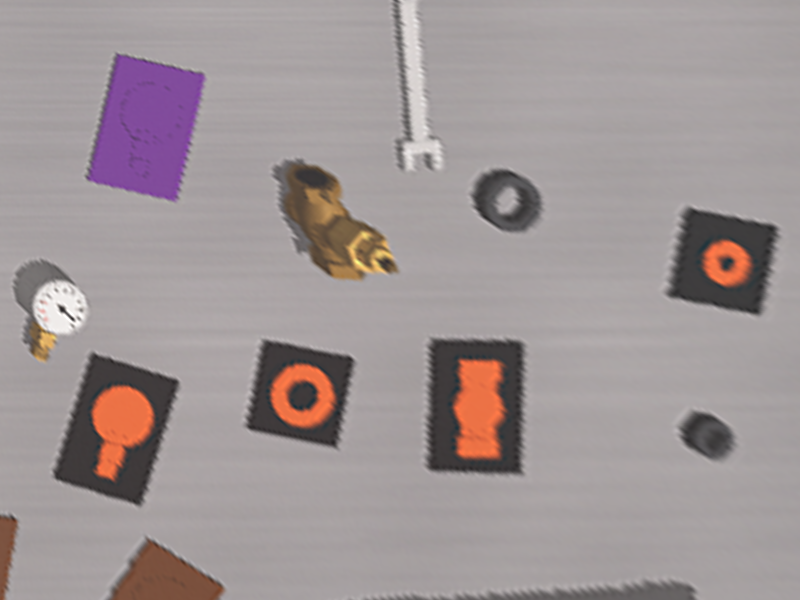

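```bash
cat > go.py <<'E'
from h import *
import sys
from scipy.spatial.transform import Rotation as Ro
def delta(x,y,z,yaw):
    s=env.state(); R=Ro.from_euler("xyz",s["tcp_rot"]).as_matrix()
    d=R.T@(np.array([x,y,z])-s["eef_pos"])
    a=(s["tcp_rot"][2]-yaw+np.pi)%(2*np.pi)-np.pi
    n=max(np.abs(d).max()/50,abs(a)/0.149)
    print("t",round(s["t"],2),"pos",s["eef_pos"].round(1),"rot",s["tcp_rot"].round(3),"open",round(s["opening"]*95.1,1),"F",s["ft_force"].round(1))
    print("tool delta",d.round(1),"turn",round(a,3),"min rows",round(n,2),"per-row",(d/np.ceil(n)).round(1),round(a/np.ceil(n),3))
if __name__=="__main__": delta(*map(float,sys.argv[1:5]))
E
python3 go.py 400 -305 160 0.26
```

```text
t 1.35 pos [ 161.2 -603.9  214.7] rot [3.142 0.    0.261] open 95.1 F [-0.1  0.5 -0.7]
tool delta [ 307.8 -227.2   54.6] turn 0.001 min rows 6.16 per-row [ 44.  -32.5   7.8] 0.0
```

Emit:
send_rows(plan="40 -29 7 0 95; 40 -29 7 0 95; 40 -29 7 0 95; 40 -29 7 0 95; 40 -29 7 0 95; 40 -29 7 0 95; 40 -29 7 0 95; 20 -16 4 0 95")

```text
t: 2.15
eef_pos: [396.1, -313.7, 160.6]
tcp_rot: [3.137, -0.0, 0.253]
ft_force: [-0.0, 0.2, 0.4]
opening: 0.996
```

```bash
cat > w.py <<'E'
from h import *
import sys
# wrist look: name, plane z -> print region + save image
names=sys.argv[2:]; tag=sys.argv[1]
p=eyes.read_camera("wrist"); save(tag,p["image"])
for a in names:
    n,z=a.split(":")
    for r in regions_of(n,p)[:2]:
        cs,_=cv2.findContours(r["pixels"].astype(np.uint8),cv2.RETR_EXTERNAL,cv2.CHAIN_APPROX_NONE)
        q=max(cs,key=len)[:,0,:]
        xy=to_plane(p,q+0.0,float(z)).astype(np.float32)
        (cx,cy),rad=cv2.minEnclosingCircle(xy); e=cv2.fitEllipse(xy); mr=cv2.minAreaRect(xy)
        print(n,round(r["confidence"],2),[int(v) for v in r["bbox"]],"circ",round(cx,1),round(cy,1),round(rad,1),"ell",np.round(e[0],1),np.round(e[1],1),"rect",np.round(mr[0],1),np.round(mr[1],1),round(mr[2],1))
E
python3 w.py w1 narrow_spacer_center:12 narrow_spacer_center:6; python3 go.py 420 -300 160 0.26
```

```text
narrow_spacer_center 0.64 [292, 170, 51, 46] circ 418.4 -300.7 19.1 ell [ 418.2 -301. ] [36.6 37.1] rect [ 418.2 -301.4] [36.8 37.1] 25.7
narrow_spacer_center 0.64 [292, 170, 51, 46] circ 417.5 -300.8 19.5 ell [ 417.2 -301.2] [37.3 37.8] rect [ 417.2 -301.6] [37.5 37.8] 25.7
t 2.3 pos [ 395.5 -315.2  160.8] rot [ 3.137 -0.     0.255] open 95.1 F [-0.4 -0.2  0.5]
tool delta [27.6 -8.5  0.8] turn -0.005 min rows 0.55 per-row [27.6 -8.5  0.8] -0.005
```

```bash
python3 go.py 418 -301 30 0.26
```

```text
t 2.3 pos [ 395.5 -315.2  160.8] rot [ 3.137 -0.     0.255] open 95.1 F [-0.4 -0.2  0.5]
tool delta [ 25.4  -8.7 130.8] turn -0.005 min rows 2.62 per-row [ 8.5 -2.9 43.6] -0.002
```

View pics/w1.png

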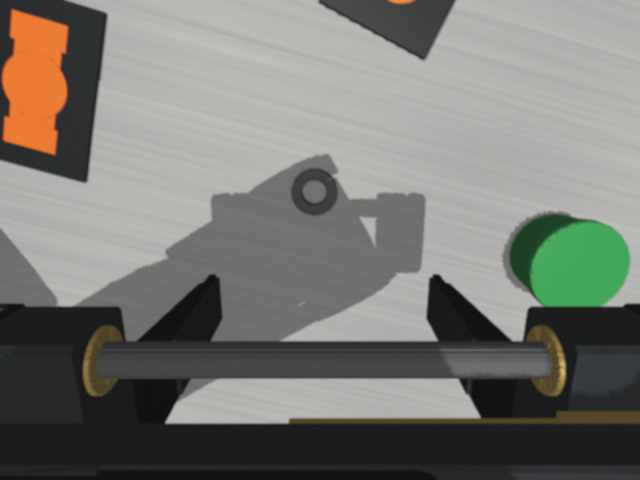

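The wrist picture shows the narrow spacer at (314,191). A green cylinder at (570,260) may be close to the gripper's body, so I'll check its distance and height.

Run:
```python
from h import *
p=eyes.read_camera("wrist"); q=eyes.read_camera("scene")
for z in (0,30,50): print(z,to_plane(p,[[580,265],[545,250]],z).round(),to_plane(q,[[245,157]],z).round())
```

```text
0 [[ 412. -543.]
 [ 418. -508.]] [[ 378. -578.]]
30 [[ 418. -520.]
 [ 422. -488.]] [[ 407. -528.]]
50 [[ 421. -505.]
 [ 425. -476.]] [[ 427. -494.]]
```

Emit:
send_rows(plan="9 -3 44 0 95; 9 -3 44 0 95; 7 -3 40 0 95; 0 0 0 0 95")

```text
t: 2.8
eef_pos: [416.9, -308.7, 31.7]
tcp_rot: [3.129, -0.004, 0.245]
ft_force: [-0.1, -0.7, 0.6]
opening: 0.999
```

```bash
python3 go.py 418 -301 4 0.26
```

```text
t 2.8 pos [ 416.9 -308.7   31.7] rot [ 3.129 -0.004  0.245] open 95.0 F [-0.1 -0.7  0.6]
tool delta [ 2.8 -7.6 27.6] turn -0.015 min rows 0.55 per-row [ 2.8 -7.6 27.6] -0.015
```

Emit:
send_rows(plan="3 -8 14 -0.015 95; 0 0 12 0 95; 0 0 0 0 95")

```text
t: 3.1
eef_pos: [417.6, -304.2, 7.8]
tcp_rot: [3.126, -0.005, 0.256]
ft_force: [-0.9, -1.2, -0.2]
opening: 1.001
```

```bash
python3 go.py 418 -301 4 0.26
```

```text
t 3.1 pos [ 417.6 -304.2    7.8] rot [ 3.126 -0.005  0.256] open 95.2 F [-0.9 -1.2 -0.2]
tool delta [ 1.2 -3.1  3.8] turn -0.004 min rows 0.08 per-row [ 1.2 -3.1  3.8] -0.004
```

Emit:
send_rows(plan="1 -3 4 0 95; 0 0 0 0 95; 0 0 0 0 20; 0 0 0 0 20; 0 0 0 0 20; 0 0 0 0 20")

```text
t: 3.7
eef_pos: [418.7, -303.8, 7.8]
tcp_rot: [3.121, -0.009, 0.254]
ft_force: [-0.5, -0.9, -0.5]
opening: 0.719
```

```bash
python3 go.py 418 -301 4 0.26
```

```text
t 3.7 pos [ 418.7 -303.8    7.8] rot [ 3.121 -0.009  0.254] open 68.4 F [-0.5 -0.9 -0.5]
tool delta [-0.1 -3.   3.7] turn -0.006 min rows 0.07 per-row [-0.1 -3.   3.7] -0.006
```

Emit:
send_rows(plan="0 -3 5 0 20; 0 0 2 0 20")

```text
t: 3.9
eef_pos: [417.9, -300.4, 0.6]
tcp_rot: [3.121, -0.009, 0.254]
ft_force: [-1.9, 23.7, 34.5]
opening: 0.551
```

```bash
python3 go.py 418 -301 4 0.26
```

```text
t 3.9 pos [ 417.9 -300.4    0.6] rot [ 3.121 -0.009  0.254] open 52.4 F [-1.9 23.7 34.5]
tool delta [-0.   0.7 -3.3] turn -0.006 min rows 0.07 per-row [-0.   0.7 -3.3] -0.006
```

Emit:
send_rows(plan="0 0 -4 0 50")

```text
t: 4.0
eef_pos: [417.4, -299.6, 4.0]
tcp_rot: [3.123, -0.008, 0.254]
ft_force: [-0.2, -0.2, -0.1]
opening: 0.53
```

```bash
python3 go.py 418 -301 4 0.26
```

```text
t 4.0 pos [ 417.4 -299.6    4. ] rot [ 3.123 -0.008  0.254] open 50.4 F [-0.2 -0.2 -0.1]
tool delta [0.2 1.5 0.1] turn -0.006 min rows 0.04 per-row [0.2 1.5 0.1] -0.006
```

Emit:
send_rows(plan="0 0 0 0 25; 0 0 0 0 25; 0 0 0 0 25; 0 0 0 0 25")

```text
t: 4.4
eef_pos: [417.6, -299.7, 4.0]
tcp_rot: [3.123, -0.008, 0.254]
ft_force: [-0.1, 1.5, 3.4]
opening: 0.379
```

```bash
python3 go.py 418 -301 4 0.26
```

```text
t 4.4 pos [ 417.6 -299.7    4. ] rot [ 3.123 -0.008  0.254] open 36.0 F [-0.1  1.5  3.4]
tool delta [0.1 1.4 0. ] turn -0.006 min rows 0.04 per-row [0.1 1.4 0. ] -0.006
```

Emit:
send_rows(plan="0 0 -20 0 25; 0 0 -30 0 25; 0 0 -30 0 25; 0 0 -30 0 25")

```text
t: 4.8
eef_pos: [414.8, -297.0, 113.4]
tcp_rot: [3.129, -0.003, 0.254]
ft_force: [0.5, 0.1, 0.5]
opening: 0.382
```

```bash
python3 go.py 565 -318 110 0.26; python3 go.py 589 -321.5 40 .26
```

```text
t 4.8 pos [ 414.8 -297.   113.4] rot [ 3.129e+00 -3.000e-03  2.540e-01] open 36.4 F [0.5 0.1 0.5]
tool delta [140.1  58.    4.5] turn -0.006 min rows 2.8 per-row [46.7 19.3  1.5] -0.002
t 4.8 pos [ 414.8 -297.   113.4] rot [ 3.129e+00 -3.000e-03  2.540e-01] open 36.4 F [0.5 0.1 0.5]
tool delta [162.2  66.6  74.7] turn -0.006 min rows 3.24 per-row [40.6 16.6 18.7] -0.001
```

Emit:
send_rows(plan="28 12 1 0 25; 28 12 1 0 25; 28 12 1 0 25; 28 12 1 0 25; 22 8 1 0 25; 0 0 0 0 25")

```text
t: 5.4
eef_pos: [564.6, -319.7, 114.9]
tcp_rot: [3.122, -0.008, 0.252]
ft_force: [-0.2, 0.7, -0.3]
opening: 0.385
```

```bash
python3 w.py w2 narrow_pad:4 narrow_spacer_center:100; python3 go.py 589 -321.5 40 .26
```

```text
narrow_pad 0.91 [253, 120, 165, 161] circ 588.3 -322.2 62.3 ell [ 589.9 -321.6] [100.2 106.1] rect [ 588.1 -322.2] [89.7 90.2] 78.4
narrow_spacer_center 0.63 [283, 262, 85, 78] circ 557.0 -321.9 22.7 ell [ 556.9 -321.7] [41.1 44.9] rect [ 557.1 -321.8] [44.2 40.7] 13.8
narrow_spacer_center 0.27 [0, 237, 38, 74] circ 533.8 -174.0 20.2 ell [ 535.8 -174.9] [18.1 43.2] rect [ 534.  -174.5] [17.2 37.5] 89.3
t 5.55 pos [ 561.8 -319.3  115. ] rot [ 3.124 -0.007  0.251] open 36.3 F [-0.6 -1.   0.3]
tool delta [25.3  7.5 75.3] turn -0.009 min rows 1.51 per-row [12.7  3.8 37.7] -0.004
```

View pics/w2.png

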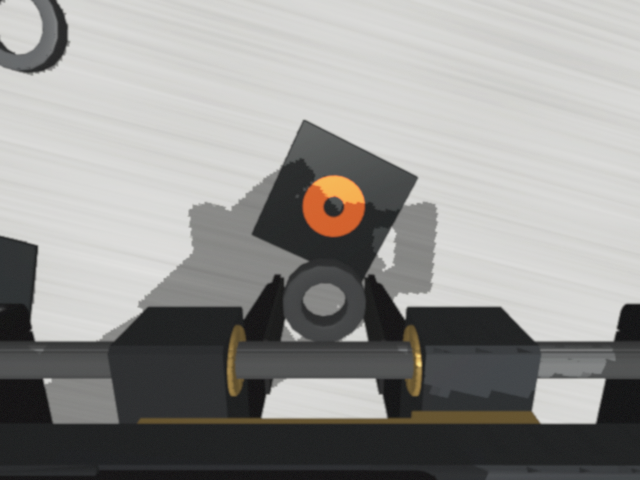

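Emit:
send_rows(plan="13 4 36 0 25; 10 3 30 0 25; 2 1 10 0 25")

```text
t: 5.85
eef_pos: [587.5, -323.2, 40.4]
tcp_rot: [3.121, -0.009, 0.25]
ft_force: [0.0, 0.1, -0.5]
opening: 0.383
```

```bash
python3 go.py 588.7 -322 9 .26
```

```text
t 5.85 pos [ 587.5 -323.2   40.4] rot [ 3.121 -0.009  0.25 ] open 36.5 F [ 0.   0.1 -0.5]
tool delta [ 1.2 -1.5 31.4] turn -0.01 min rows 0.63 per-row [ 1.2 -1.5 31.4] -0.01
```

Emit:
send_rows(plan="1 -1 14 0 25; 0 0 12 0 25; 0 0 3 0 25")

```text
t: 6.15
eef_pos: [586.8, -322.7, 10.2]
tcp_rot: [3.122, -0.008, 0.249]
ft_force: [-0.3, 0.5, -0.4]
opening: 0.377
```

```bash
python3 go.py 588.7 -322 8.5 .26
```

```text
t 6.15 pos [ 586.8 -322.7   10.2] rot [ 3.122 -0.008  0.249] open 35.8 F [-0.3  0.5 -0.4]
tool delta [ 1.9 -0.2  1.7] turn -0.011 min rows 0.08 per-row [ 1.9 -0.2  1.7] -0.011
```

Emit:
send_rows(plan="2 0 2 0 25; 0 0 0 0 60; 0 0 0 0 60; 0 0 0 0 60")

```text
t: 6.55
eef_pos: [589.2, -322.8, 10.1]
tcp_rot: [3.12, -0.01, 0.248]
ft_force: [1.3, 0.9, -0.2]
opening: 0.578
```

```bash
python3 go.py 588.7 -322 110 .26
```

```text
t 6.55 pos [ 589.2 -322.8   10.1] rot [ 3.12  -0.01   0.248] open 55.0 F [ 1.3  0.9 -0.2]
tool delta [  0.7   1.3 -99.9] turn -0.012 min rows 2.0 per-row [  0.3   0.7 -50. ] -0.006
```

Emit:
send_rows(plan="0 0 -20 0 95; -3 0 -40 0 95; -10 0 -40 0 95; -10 0 -20 0 95")

```text
t: 6.95
eef_pos: [564.4, -325.3, 131.8]
tcp_rot: [3.123, -0.007, 0.249]
ft_force: [0.4, -0.3, 0.7]
opening: 0.913
```

```bash
python3 w.py w3 narrow_pad:4 narrow_spacer_center:16;  python3 go.py 635 -103 140 .26
```

```text
narrow_pad 0.76 [250, 122, 153, 154] circ 588.2 -322.1 62.2 ell [ 588.4 -322.3] [104.7 105.1] rect [ 588.2 -322.5] [90.2 89.7] 78.5
narrow_spacer_center 0.58 [298, 177, 55, 47] circ 589.1 -321.4 19.2 ell [ 589.3 -321.7] [36.3 37.6] rect [ 589.2 -321.7] [37.1 36.7] 14.2
t 7.1 pos [ 564.1 -325.3  130. ] rot [ 3.123 -0.006  0.249] open 94.0 F [-0.3  0.1  0.2]
tool delta [ 123.5 -197.9  -12.8] turn -0.011 min rows 3.96 per-row [ 30.9 -49.5  -3.2] -0.003
```

View pics/w3.png

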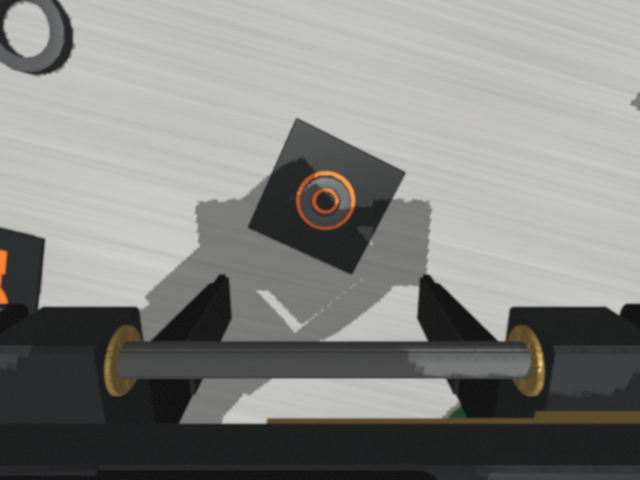

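The narrow spacer sits centred on its ring at (325,200), within about 1 mm. Next is the wide spacer.

Emit:
send_rows(plan="15 -25 0 0 95; 23 -38 -2 0 95; 23 -38 -2 0 95; 23 -38 -2 0 95; 20 -32 -2 0 95; 15 -22 0 0 95; 6 -8 0 0 95")

```text
t: 7.8
eef_pos: [636.9, -91.7, 125.9]
tcp_rot: [3.129, 0.002, 0.244]
ft_force: [-0.0, -0.2, 0.2]
opening: 1.0
```

```bash
python3 w.py w4 wide_spacer_center:12 wrench:3;  python3 go.py 654 -100 30 .26
```

```text
wide_spacer_center 0.84 [304, 179, 73, 77] circ 652.4 -101.8 27.9 ell [ 652.3 -101.5] [53.7 55.1] rect [ 652.3 -101.4] [54.8 53.7] 13.8
wrench 0.59 [213, 0, 57, 152] circ 728.1 -14.2 50.0 ell [719.5 -15. ] [ 36.4 106.4] rect [729.  -13.9] [96.5 38.9] 5.0
t 7.95 pos [636.4 -94.4 126.4] rot [3.128e+00 2.000e-03 2.430e-01] open 94.8 F [-0.9 -0.2 -0.6]
tool delta [15.9  8.4 96.5] turn -0.017 min rows 1.93 per-row [ 8.   4.2 48.2] -0.009
```

View pics/w4.png

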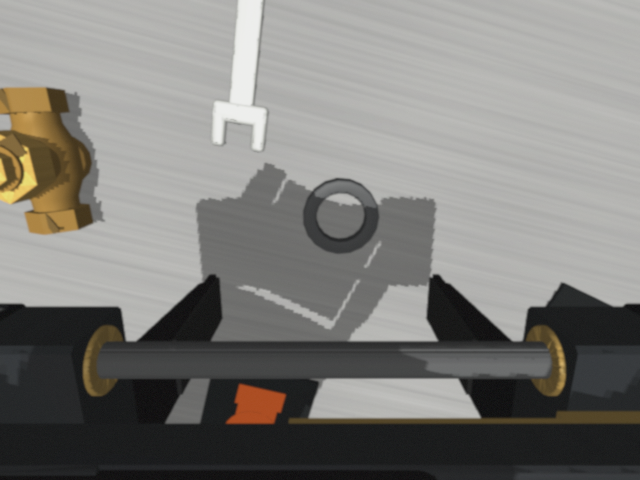

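Emit:
send_rows(plan="4 3 25 0 95; 6 4 35 0 95; 3 2 25 0 95; 1 1 8 0 95")

```text
t: 8.35
eef_pos: [652.6, -109.0, 31.8]
tcp_rot: [3.126, -0.001, 0.238]
ft_force: [-0.0, -0.6, -0.8]
opening: 0.997
```

```bash
python3 go.py 652.3 -101.6 4 .25
```

```text
t 8.35 pos [ 652.6 -109.    31.8] rot [ 3.126e+00 -1.000e-03  2.380e-01] open 94.8 F [-0.  -0.6 -0.8]
tool delta [ 1.4 -7.7 27.7] turn -0.012 min rows 0.55 per-row [ 1.4 -7.7 27.7] -0.012
```

Emit:
send_rows(plan="1 -7 12 0 95; 0 -1 10 0 95; 0 0 3 0 95; 0 0 1 0 95")

```text
t: 8.75
eef_pos: [651.3, -103.5, 4.6]
tcp_rot: [3.126, -0.001, 0.234]
ft_force: [-0.0, 0.9, -0.4]
opening: 1.001
```

```bash
python3 go.py 652.3 -101.6 4 .25
```

```text
t 8.75 pos [ 651.3 -103.5    4.6] rot [ 3.126e+00 -1.000e-03  2.340e-01] open 95.2 F [-0.   0.9 -0.4]
tool delta [ 1.5 -1.7  0.5] turn -0.016 min rows 0.1 per-row [ 1.5 -1.7  0.5] -0.016
```

Emit:
send_rows(plan="1 -2 0 0 45; 0 0 0 0 45; 0 0 0 0 45; 0 0 0 0 45; 0 0 0 0 45; 0 0 0 0 45")

```text
t: 9.35
eef_pos: [653.0, -101.1, 7.2]
tcp_rot: [3.124, -0.005, 0.235]
ft_force: [0.5, 0.8, -0.6]
opening: 0.573
```

```bash
python3 go.py 652.3 -101.6 4 .25
```

```text
t 9.35 pos [ 653.  -101.1    7.2] rot [ 3.124 -0.005  0.235] open 54.5 F [ 0.5  0.8 -0.6]
tool delta [-0.8  0.3  3.2] turn -0.015 min rows 0.1 per-row [-0.8  0.3  3.2] -0.015
```

Emit:
send_rows(plan="0 0 0 0 45; 0 0 0 0 45; 0 0 -20 0 45; 0 0 -35 0 45; 0 0 -35 0 45; 0 0 -20 0 45")

```text
t: 9.95
eef_pos: [650.2, -99.1, 116.6]
tcp_rot: [3.128, 0.002, 0.235]
ft_force: [0.4, 1.0, -1.0]
opening: 0.57
```

```bash
python3 w.py w5 wide_spacer_center:120;  python3 go.py 435 97 115 .26
```

```text
wide_spacer_center 0.94 [263, 241, 124, 104] circ 650.7 -98.8 28.6 ell [652.5 -98.3] [51.  55.9] rect [654.4 -97.9] [49.1 54.3] 12.3
t 10.05 pos [650.9 -99.2 117.2] rot [ 3.127 -0.     0.235] open 53.9 F [-0.5 -0.  -0.5]
tool delta [-164.3 -241.1   -1.4] turn -0.025 min rows 4.82 per-row [-32.9 -48.2  -0.3] -0.005
```

View pics/w5.png

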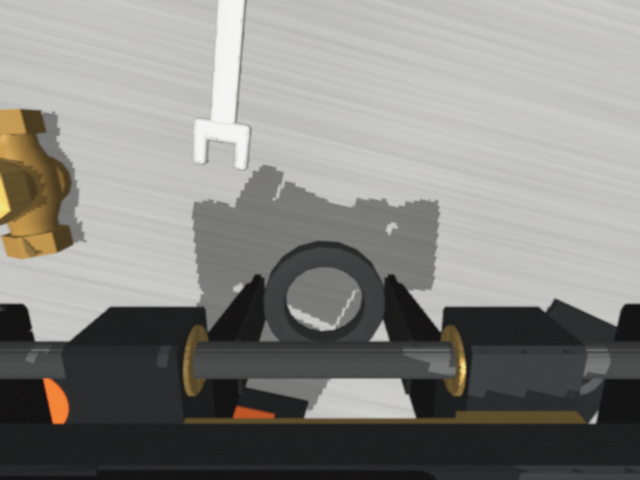

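Emit:
send_rows(plan="-16 -24 0 0 45; -25 -36 0 0 45; -25 -36 0 0 45; -25 -36 0 0 45; -25 -36 0 0 45; -22 -32 0 0 45; -14 -20 0 0 45; -5 -8 0 0 45")

```text
t: 10.85
eef_pos: [434.3, 90.4, 106.1]
tcp_rot: [3.128, 0.008, 0.232]
ft_force: [0.9, 0.6, -0.1]
opening: 0.571
```

```bash
python3 w.py w6 wide_pad:4 wide_spacer_center:120;  python3 go.py 457.5 102 40 .235
```

```text
wide_pad 0.68 [232, 115, 167, 169] circ 456.4 101.3 62.1 ell [462.4 104.4] [ 88.4 109.3] rect [456.2 100.9] [90.2 90. ] 78.8
t 11.0 pos [436.9  89.3 106.5] rot [3.128 0.006 0.231] open 54.3 F [-0.1 -0.2  0.5]
tool delta [23.4 -8.6 66.2] turn -0.004 min rows 1.32 per-row [11.7 -4.3 33.1] -0.002
```

View pics/w6.png

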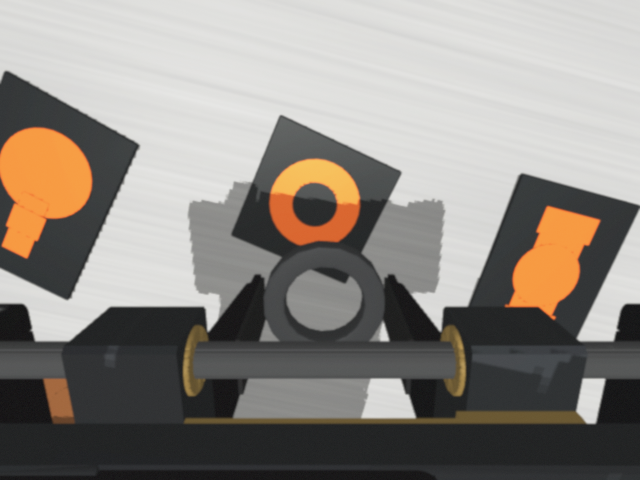

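Emit:
send_rows(plan="10 -4 25 0 45; 10 -4 25 0 45; 4 -1 14 0 45; 0 0 4 0 45")

```text
t: 11.4
eef_pos: [465.2, 99.8, 35.8]
tcp_rot: [3.127, -0.001, 0.227]
ft_force: [0.3, 0.2, -0.2]
opening: 0.572
```

```bash
python3 go.py 457 101.5 12 .235
```

```text
t 11.4 pos [465.2  99.8  35.8] rot [ 3.127e+00 -1.000e-03  2.270e-01] open 54.4 F [ 0.3  0.2 -0.2]
tool delta [-7.7 -3.9 23.8] turn -0.008 min rows 0.48 per-row [-7.7 -3.9 23.8] -0.008
```

Emit:
send_rows(plan="-7 -3 10 0 45; -1 -1 8 0 45; 0 0 3 0 45; 0 0 1 0 45")

```text
t: 11.8
eef_pos: [459.4, 99.2, 12.5]
tcp_rot: [3.126, -0.002, 0.224]
ft_force: [0.1, -0.7, -0.5]
opening: 0.571
```

```bash
python3 go.py 457 101.5 10 .235
```

```text
t 11.8 pos [459.4  99.2  12.5] rot [ 3.126e+00 -2.000e-03  2.240e-01] open 54.3 F [ 0.1 -0.7 -0.5]
tool delta [-1.9 -2.8  2.5] turn -0.011 min rows 0.07 per-row [-1.9 -2.8  2.5] -0.011
```

Emit:
send_rows(plan="-2 -3 2 0 45; 0 0 1 0 45; 0 0 0 0 80; 0 0 0 0 80; 0 0 0 0 80")

```text
t: 12.3
eef_pos: [458.6, 101.6, 12.2]
tcp_rot: [3.125, -0.007, 0.224]
ft_force: [0.8, 0.0, 0.4]
opening: 0.768
```

```bash
python3 go.py 445 98 130 .235
```

```text
t 12.3 pos [458.6 101.6  12.2] rot [ 3.125 -0.007  0.224] open 73.0 F [0.8 0.  0.4]
tool delta [ -13.2    2.5 -117.8] turn -0.011 min rows 2.36 per-row [ -4.4   0.8 -39.3] -0.004
```

Emit:
send_rows(plan="0 0 -10 0 95; -2 0 -30 0 95; -10 1 -40 0 95; -10 0 -40 0 95; 0 0 -6 0 95")

```text
t: 12.8
eef_pos: [434.7, 97.7, 143.5]
tcp_rot: [3.126, -0.004, 0.224]
ft_force: [1.0, -0.7, -0.3]
opening: 0.999
```

```bash
python3 w.py w7 wide_pad:4 wide_spacer_center:16;  python3 go.py 615 85 190 .3
```

```text
wide_pad 0.61 [251, 123, 146, 149] circ 456.3 101.1 61.8 ell [456.4 101. ] [104.2 104.5] rect [456.1 101. ] [90.  89.9] 78.5
wide_spacer_center 0.94 [287, 162, 76, 75] circ 457.1 101.5 27.7 ell [457.  101.5] [53.3 54.4] rect [457.2 101. ] [54.6 53.3] 11.4
t 12.95 pos [434.6  97.6 139.8] rot [ 3.126 -0.     0.224] open 95.0 F [-0.2 -0.1 -0.6]
tool delta [173.1  53.1 -49.3] turn -0.076 min rows 3.46 per-row [ 43.3  13.3 -12.3] -0.019
```

View pics/w7.png

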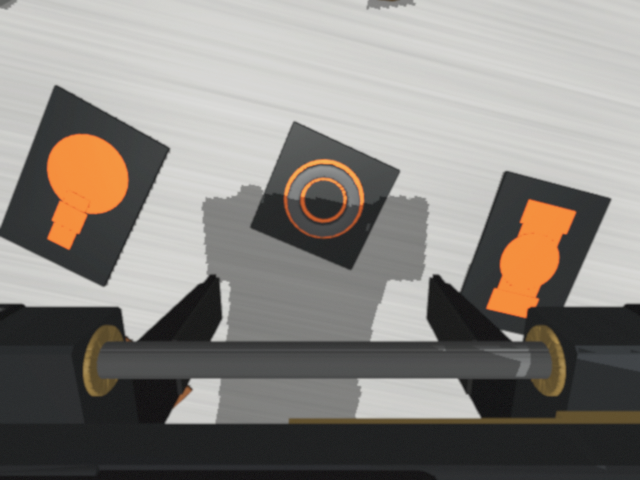

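The wide spacer is centred on its ring at (324,199), about 1 mm off. Next is the valve.

Emit:
send_rows(plan="20 6 -12 0 95; 32 10 -12 -0.03 95; 32 10 -10 -0.03 95; 32 10 -8 0 95; 30 8 -6 0 95; 18 6 -4 0 95; 6 2 0 0 95")

```text
t: 13.65
eef_pos: [615.7, 91.6, 180.2]
tcp_rot: [3.131, 0.02, 0.287]
ft_force: [-0.1, 0.3, 0.3]
opening: 0.999
```

```bash
python3 w.py w8 valve_center:84;  python3 go.py 645 95 190 .3
```

```text
valve_center 0.62 [300, 125, 48, 115] circ 651.5 101.6 39.7 ell [651.2 101. ] [33.1 88.7] rect [651.5 100.8] [78.1 33.5] 15.4
t 13.75 pos [614.1  91.7 179.8] rot [3.131 0.021 0.287] open 94.8 F [-1.  -0.1 -0.7]
tool delta [ 30.3   5.7 -10.8] turn -0.013 min rows 0.61 per-row [ 30.3   5.7 -10.8] -0.013
```

View pics/w8.png

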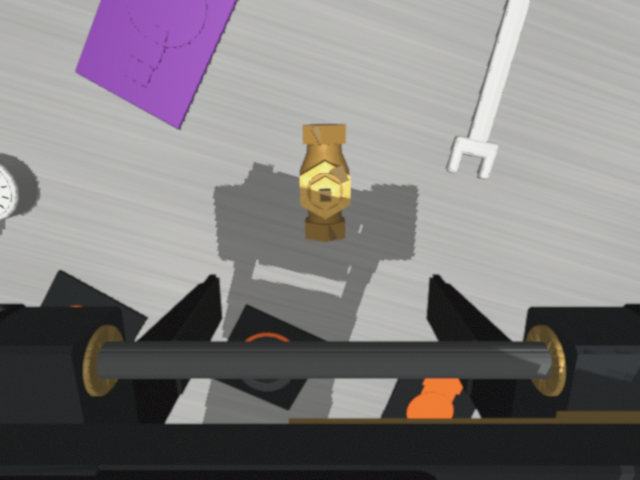

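```bash
python3 - <<'E'
from h import *
p=eyes.read_camera("wrist")
print(to_plane(p,[[325,194]],84), to_plane(p,[[325,190]],64))
for z in (25,35,45):
  a=to_plane(p,[[324,125],[325,240],[303,134],[346,134],[306,232],[344,232]],z); d=a[0]-a[1]; print(z,a.round(1).tolist(),np.arctan2(d[1],d[0]),np.linalg.norm(d),a[:2].mean(0))
E
python3 go.py 641 99 90 .28
```

```text
[[644.01609936  98.69209521]] [[643.27768201  98.20464859]]
25 [[685.3, 110.9], [596.1, 83.7], [674.2, 124.7], [683.6, 92.5], [598.4, 101.0], [607.3, 70.5]] 0.29570877632641795 93.16767870577767 [640.70212518  97.32216402]
35 [[685.4, 111.1], [599.1, 84.7], [674.7, 124.4], [683.8, 93.3], [601.3, 101.4], [609.9, 71.9]] 0.2957087763264183 90.2776964969596 [642.23599038  97.89761497]
45 [[685.6, 111.2], [602.0, 85.7], [675.2, 124.1], [684.0, 94.0], [604.1, 101.9], [612.4, 73.3]] 0.29570877632641795 87.38771428814164 [643.76985558  98.47306591]
t 13.8 pos [613.5  91.8 180.4] rot [3.131 0.021 0.287] open 95.3 F [ 0.4 -0.9 -0.3]
tool delta [30.4 -0.1 89.8] turn 0.007 min rows 1.8 per-row [15.2 -0.  44.9] 0.003
```

Emit:
send_rows(plan="8 0 30 -0.01 95; 10 0 35 0 95; 9 0 18 0 95; 3 0 5 0 95")

```text
t: 14.2
eef_pos: [637.2, 99.7, 89.3]
tcp_rot: [3.132, 0.022, 0.298]
ft_force: [0.2, -0.1, -0.5]
opening: 1.001
```

```bash
python3 go.py 643.5 98.3 47 .295
```

```text
t 14.2 pos [637.2  99.7  89.3] rot [3.132 0.022 0.298] open 95.2 F [ 0.2 -0.1 -0.5]
tool delta [ 6.5  2.7 42.2] turn 0.003 min rows 0.84 per-row [ 6.5  2.7 42.2] 0.003
```

Emit:
send_rows(plan="4 2 15 0 95; 2 1 15 0 95; 0 0 8 0 95; 0 0 3 0 95")

```text
t: 14.6
eef_pos: [642.0, 97.8, 46.2]
tcp_rot: [3.132, 0.022, 0.298]
ft_force: [-0.1, -0.9, -0.3]
opening: 0.996
```

```bash
python3 go.py 643.5 98.3 47 .295
```

```text
t 14.6 pos [642.   97.8  46.2] rot [3.132 0.022 0.298] open 94.7 F [-0.1 -0.9 -0.3]
tool delta [ 1.5 -0.  -0.9] turn 0.003 min rows 0.03 per-row [ 1.5 -0.  -0.9] 0.003
```

Emit:
send_rows(plan="1 0 0 0 25; 0 0 0 0 25; 0 0 0 0 25; 0 0 0 0 25; 0 0 0 0 25; 0 0 0 0 25; 0 0 0 0 25")

```text
t: 15.3
eef_pos: [643.7, 98.1, 48.2]
tcp_rot: [3.131, 0.019, 0.298]
ft_force: [0.0, -0.3, 0.4]
opening: 0.464
```

```bash
python3 go.py 643.5 98.3 47 .295
```

```text
t 15.3 pos [643.7  98.1  48.2] rot [3.131 0.019 0.298] open 44.1 F [ 0.  -0.3  0.4]
tool delta [-0.1 -0.2  1.2] turn 0.003 min rows 0.02 per-row [-0.1 -0.2  1.2] 0.003
```

Emit:
send_rows(plan="0 0 1 0 25; 0 0 0 0 25; 0 0 0 0 25; 0 0 0 0 25")

```text
t: 15.7
eef_pos: [643.8, 98.1, 47.3]
tcp_rot: [3.131, 0.019, 0.298]
ft_force: [-0.5, -0.2, 1.8]
opening: 0.378
```

```bash
python3 go.py 643.5 98.3 47 .295
```

```text
t 15.7 pos [643.8  98.1  47.3] rot [3.131 0.019 0.298] open 35.9 F [-0.5 -0.2  1.8]
tool delta [-0.2 -0.3  0.3] turn 0.003 min rows 0.02 per-row [-0.2 -0.3  0.3] 0.003
```

Emit:
send_rows(plan="0 0 -10 0 25; 0 0 -20 0 25; 0 0 -25 0 25; 0 0 -20 0 25; 0 0 -10 0 25")

```text
t: 16.2
eef_pos: [642.6, 99.4, 132.8]
tcp_rot: [3.133, 0.028, 0.298]
ft_force: [-0.6, 0.5, -5.1]
opening: 0.377
```

```bash
python3 go.py 430 -74 115 .295
```

```text
t 16.2 pos [642.6  99.4 132.8] rot [3.133 0.028 0.298] open 35.9 F [-0.6  0.5 -5.1]
tool delta [-253.6  103.1   25.8] turn 0.003 min rows 5.07 per-row [-42.3  17.2   4.3] 0.001
```

Emit:
send_rows(plan="-15 6 0 0 25; -28 11 1 0 25; -36 15 2 0 25; -38 16 2 0 25; -38 16 2 0 25; -38 15 2 0 25; -30 12 2 0 25; -20 8 1 0 25")

```text
t: 17.0
eef_pos: [431.8, -69.7, 128.2]
tcp_rot: [3.134, 0.027, 0.303]
ft_force: [1.0, 0.4, -4.2]
opening: 0.376
```

```bash
python3 go.py 430 -74 115 -0.027
```

```text
t 17.0 pos [431.8 -69.7 128.2] rot [3.134 0.027 0.303] open 35.8 F [ 1.   0.4 -4.2]
tool delta [-2.7  3.5 13.3] turn 0.33 min rows 2.21 per-row [-0.9  1.2  4.4] 0.11
```

Emit:
send_rows(plan="0 0 2 0.06 25; 0 0 2 0.09 25; 0 0 2 0.09 25; 0 0 0 0.06 25; 0 0 0 0.03 25; 0 0 0 0 25")

```text
t: 17.6
eef_pos: [427.6, -71.5, 122.3]
tcp_rot: [3.126, 0.026, -0.045]
ft_force: [0.1, 0.4, -5.2]
opening: 0.379
```

```bash
python3 w.py w9 valve_pad:4; python3 go.py 445 -74 70 -0.027
```

```text
valve_pad 0.91 [259, 113, 130, 168] circ 444.9 -75.6 76.4 ell [447.8 -75.6] [ 93.7 157.1] rect [445.  -74.7] [ 89.6 126.4] 88.6
t 17.7 pos [427.7 -71.5 122.3] rot [ 3.126  0.026 -0.044] open 35.7 F [ 0.1 -0.2 -4.2]
tool delta [18.8  0.9 51.8] turn -0.017 min rows 1.04 per-row [ 9.4  0.5 25.9] -0.008
```

View pics/w9.png

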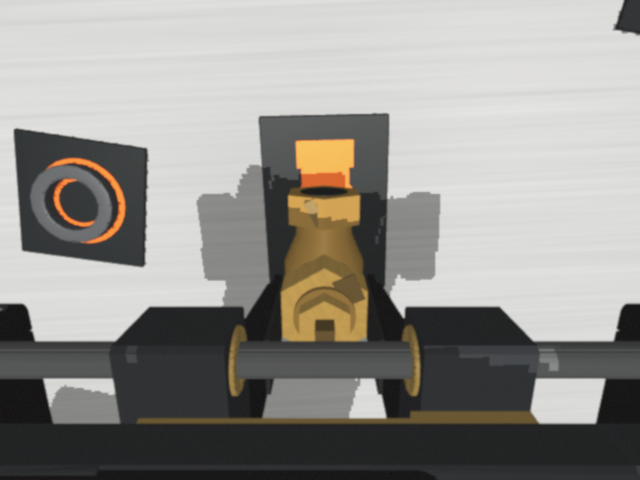

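Emit:
send_rows(plan="6 0 15 -0.01 25; 8 0 22 0 25; 5 0 12 0 25; 1 0 3 0 25")

```text
t: 18.1
eef_pos: [447.5, -73.1, 69.1]
tcp_rot: [3.125, 0.024, -0.03]
ft_force: [-1.5, -0.1, -4.6]
opening: 0.377
```

```bash
python3 go.py 445 -74.3 53 -0.027
```

```text
t 18.1 pos [447.5 -73.1  69.1] rot [ 3.125  0.024 -0.03 ] open 35.9 F [-1.5 -0.1 -4.6]
tool delta [-2.1  1.  16.2] turn -0.003 min rows 0.32 per-row [-2.1  1.  16.2] -0.003
```

Emit:
send_rows(plan="-2 1 8 0 25; 0 0 5 0 25; 0 0 2 0 25")

```text
t: 18.4
eef_pos: [444.8, -74.3, 53.7]
tcp_rot: [3.125, 0.024, -0.029]
ft_force: [0.1, 0.1, -4.6]
opening: 0.381
```

```bash
python3 go.py 445 -74.3 52 -0.027
```

```text
t 18.4 pos [444.8 -74.3  53.7] rot [ 3.125  0.024 -0.029] open 36.3 F [ 0.1  0.1 -4.6]
tool delta [ 0.3 -0.1  1.7] turn -0.002 min rows 0.03 per-row [ 0.3 -0.1  1.7] -0.002
```

Emit:
send_rows(plan="0 0 1 0 25; 0 0 1 0 25; 0 0 0 0 25")

```text
t: 18.7
eef_pos: [444.7, -74.4, 52.1]
tcp_rot: [3.125, 0.023, -0.029]
ft_force: [0.1, 0.8, -4.2]
opening: 0.377
```

Emit:
send_rows(plan="0 0 1.5 0 25; 0 0 0.5 0 25")

```text
t: 18.9
eef_pos: [444.9, -74.5, 51.3]
tcp_rot: [3.125, 0.022, -0.029]
ft_force: [-2.5, 1.4, 6.4]
opening: 0.373
```

Contact: the vertical force went from −4 to +6 N. I'll release it.

Emit:
send_rows(plan="0 0 0 0 60; 0 0 0 0 80; 0 0 0 0 80; 0 0 0 0 95; 0 0 0 0 95")

```text
t: 19.4
eef_pos: [446.0, -74.8, 52.4]
tcp_rot: [3.124, 0.018, -0.029]
ft_force: [0.1, 0.4, 0.2]
opening: 0.743
```

```bash
python3 go.py 425 -74.3 180 -0.027
```

```text
t 19.4 pos [446.  -74.8  52.4] rot [ 3.124  0.018 -0.029] open 70.6 F [0.1 0.4 0.2]
tool delta [ -23.3    2.3 -127.2] turn -0.002 min rows 2.54 per-row [ -7.8   0.8 -42.4] -0.001
```

Emit:
send_rows(plan="0 0 -10 0 95; 0 0 -25 0 95; 0 0 -35 0 95; -10 1 -35 0 95; -14 1 -20 0 95")

```text
t: 19.9
eef_pos: [423.7, -73.7, 182.2]
tcp_rot: [3.126, 0.024, -0.028]
ft_force: [-0.0, -1.3, 0.3]
opening: 0.995
```

```bash
python3 w.py w10 valve_pad:4 valve_center:88; python3 go.py 545 365 180 -0.027
```

```text
valve_pad 0.68 [267, 110, 110, 147] circ 443.8 -74.5 77.9 ell [443.6 -74.8] [102.9 155.7] rect [443.6 -74.4] [ 91.  130.2] 89.1
valve_center 0.89 [297, 136, 52, 116] circ 454.8 -74.2 40.1 ell [454.3 -74.3] [32.7 89.6] rect [453.8 -74.7] [33.  78.3] 87.3
t 20.05 pos [423.5 -73.7 180.9] rot [ 3.125  0.023 -0.029] open 94.6 F [-0.6 -0.1 -0.7]
tool delta [ 108.8 -441.9   -8.8] turn -0.002 min rows 8.84 per-row [ 12.1 -49.1  -1. ] -0.0
```

View pics/w10.png

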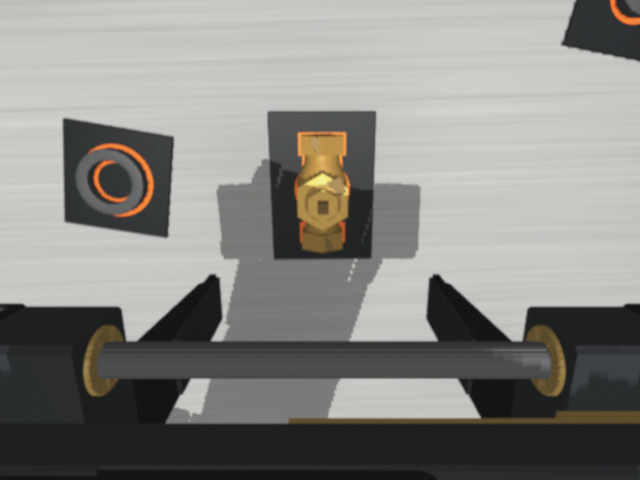

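The valve stands upright over its outline at (323,190), about 1–2 mm off. Now the gauge.

Emit:
send_rows(plan="6 -25 0 0 95; 12 -45 0 0 95; 12 -48 0 0 95; 12 -48 0 0 95; 12 -48 0 0 95; 12 -48 0 0 95; 12 -48 0 0 95; 12 -45 0 0 95")

```text
t: 20.85
eef_pos: [526.3, 283.2, 165.0]
tcp_rot: [3.123, 0.031, -0.038]
ft_force: [1.2, -0.7, 0.8]
opening: 0.997
```

```bash
python3 go.py 535 362 170 -0.027
```

```text
t 20.85 pos [526.3 283.2 165. ] rot [ 3.123  0.031 -0.038] open 94.8 F [ 1.2 -0.7  0.8]
tool delta [  5.5 -79.   -6.6] turn -0.011 min rows 1.58 per-row [  2.7 -39.5  -3.3] -0.006
```

Emit:
send_rows(plan="1 -35 -2 0 95; 1 -28 -2 0 95; 0 -14 0 0 95; 0 0 0 0 95")

```text
t: 21.25
eef_pos: [530.8, 368.8, 160.1]
tcp_rot: [3.119, 0.038, -0.033]
ft_force: [0.3, -0.6, 0.3]
opening: 0.995
```

```bash
python3 w.py w11 gauge_center:28 gauge_center:14; python3 go.py 555 362 40 -0.027
```

```text
gauge_center 0.86 [294, 144, 70, 104] circ 548.3 362.5 42.1 ell [555.7 361.7] [48.9 80. ] rect [549.9 357.9] [81.2 52.1] 10.1
gauge_center 0.86 [294, 144, 70, 104] circ 545.2 362.2 44.1 ell [553.  361.3] [51.2 83.8] rect [546.9 357.3] [85.  54.5] 10.1
t 21.4 pos [531.2 366.4 161.1] rot [ 3.119  0.037 -0.036] open 94.9 F [ 0.3  0.5 -0. ]
tool delta [ 28.5   0.9 120.1] turn -0.009 min rows 2.4 per-row [ 9.5  0.3 40. ] -0.003
```

View pics/w11.png

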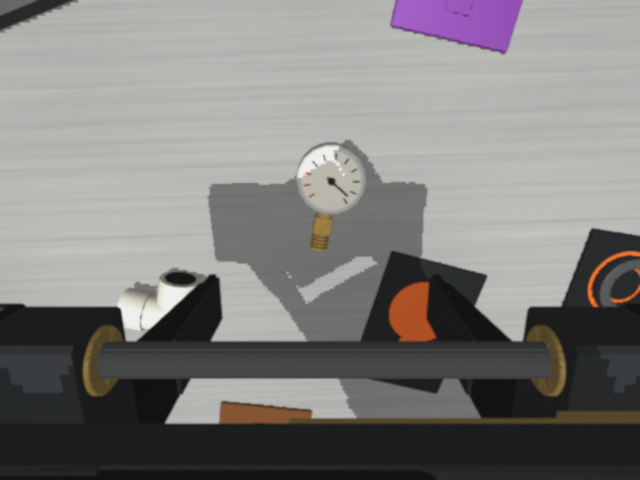

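```bash
python3 - <<'E'
from h import *
p=eyes.read_camera("wrist"); save("w12",p["image"])
c=to_plane(p,[[331,178]],28)[0]; print(c)
b=to_plane(p,[[320,248]],14)[0]; s=to_plane(p,[[323,220]],19)[0]; print(b,s,np.linalg.norm(b-c))
d=b-c; print("stem dir",np.arctan2(d[1],d[0]))
d=s-c; print(np.arctan2(d[1],d[0]))
g=cv2.cvtColor(p["image"],cv2.COLOR_RGB2HSV)
# dial white mask circle
E
python3 - <<'E'
import cv2
im=cv2.imread("pics/w12.png")[130:260,270:390]
cv2.imwrite("pics/w12c.png",cv2.resize(im,None,fx=5,fy=4.6,interpolation=cv2.INTER_NEAREST))
E
```

```text
[564.56661315 357.06354757]
[504.62171351 367.40790589] [529.84289454 364.12073013] 60.830886408465474
stem dir 2.970711143332342
2.9410854847704924
```

View pics/w12c.png

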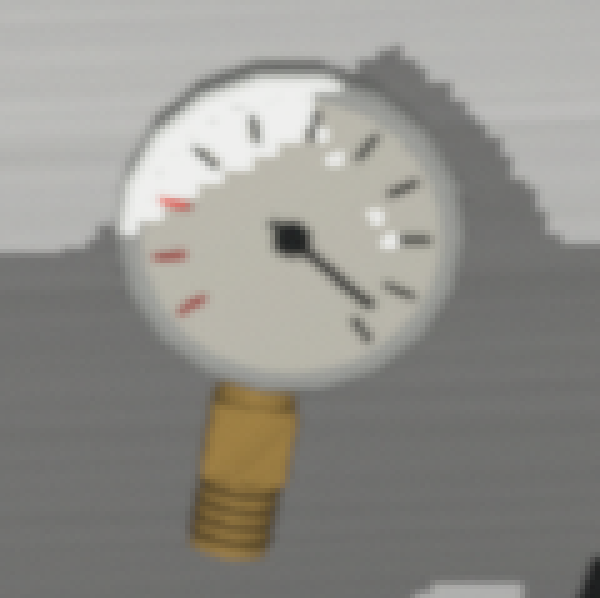

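```bash
python3 - <<'E'
from h import *
p=eyes.read_camera("wrist")
c=to_plane(p,[[328,181]],27)[0]; print(c)
for q,z in (([316,250],16),([320,224.6],21)):
  b=to_plane(p,[q],z)[0]; d=b-c; print(b,np.linalg.norm(d),"stem dir",np.arctan2(d[1],d[0]))
E
python3 go.py 563 357 60 -0.175
```

```text
[562.42423618 359.20578893]
[503.85860339 370.66303584] 59.67580625121425 stem dir 2.948401668270719
[526.86801048 366.53737533] 36.30423316516378 stem dir 2.9382456208872343
t 21.5 pos [531.5 366.3 161.8] rot [ 3.12   0.036 -0.036] open 95.4 F [-0.2  0.  -0. ]
tool delta [ 35.5   6.  100.7] turn 0.139 min rows 2.01 per-row [11.8  2.  33.6] 0.046
```

Emit:
send_rows(plan="10 2 25 0.08 95; 11 2 25 0.08 95; 8 2 20 0 95; 3 1 10 0 95; 0 0 4 0 95")

```text
t: 22.0
eef_pos: [562.4, 348.9, 78.0]
tcp_rot: [3.118, 0.028, -0.208]
ft_force: [0.1, -0.0, 0.1]
opening: 0.996
```

```bash
python3 go.py 562.4 359.2 40 -0.197
```

```text
t 22.0 pos [562.4 348.9  78. ] rot [ 3.118  0.028 -0.208] open 94.8 F [ 0.1 -0.   0.1]
tool delta [ -1.  -11.   37.8] turn -0.011 min rows 0.76 per-row [ -1.  -11.   37.8] -0.011
```

Emit:
send_rows(plan="-1 -6 15 -0.01 95; 0 -4 15 0 95; 0 -1 6 0 95; 0 0 2 0 95")

```text
t: 22.4
eef_pos: [562.4, 360.3, 38.5]
tcp_rot: [3.119, 0.027, -0.197]
ft_force: [-0.3, -0.3, -0.8]
opening: 1.001
```

```bash
python3 go.py 562.4 359.2 5 -0.197
```

```text
t 22.4 pos [562.4 360.3  38.5] rot [ 3.119  0.027 -0.197] open 95.2 F [-0.3 -0.3 -0.8]
tool delta [ 1.2  0.4 33.5] turn 0.0 min rows 0.67 per-row [ 1.2  0.4 33.5] 0.0
```

Emit:
send_rows(plan="1 0 12 0 95; 0 0 11 0 95; 0 0 5 0 95; 0 0 2 0 95")

```text
t: 22.8
eef_pos: [562.3, 360.1, 6.2]
tcp_rot: [3.12, 0.026, -0.196]
ft_force: [-0.5, -0.3, 0.2]
opening: 0.998
```

```bash
python3 go.py 562.4 359.2 5.5 -0.197
```

```text
t 22.8 pos [562.3 360.1   6.2] rot [ 3.12   0.026 -0.196] open 95.0 F [-0.5 -0.3  0.2]
tool delta [0.3 0.8 0.7] turn 0.001 min rows 0.02 per-row [0.3 0.8 0.7] 0.001
```

Emit:
send_rows(plan="0 1 0 0 40; 0 0 0 0 40; 0 0 0 0 40; 0 0 0 0 40; 0 0 0 0 40; 0 0 0 0 40; 0 0 0 0 40; 0 0 0 0 40")

```text
t: 23.6
eef_pos: [562.6, 359.0, 7.1]
tcp_rot: [3.121, 0.025, -0.196]
ft_force: [-0.1, 0.6, -0.9]
opening: 0.563
```

```bash
python3 go.py 562.4 359.2 5.5 -0.197
```

```text
t 23.6 pos [562.6 359.    7.1] rot [ 3.121  0.025 -0.196] open 53.5 F [-0.1  0.6 -0.9]
tool delta [-0.2 -0.1  1.6] turn 0.001 min rows 0.03 per-row [-0.2 -0.1  1.6] 0.001
```

Emit:
send_rows(plan="0 0 0 0 40; 0 0 -12 0 40; 0 0 -25 0 40; 0 0 -30 0 40; 0 0 -25 0 40; 0 0 -10 0 40")

```text
t: 24.2
eef_pos: [564.5, 360.2, 112.8]
tcp_rot: [3.118, 0.029, -0.196]
ft_force: [0.4, 1.0, -2.8]
opening: 0.56
```

```bash
python3 go.py 415 290 110 -0.197
```

```text
t 24.2 pos [564.5 360.2 112.8] rot [ 3.118  0.029 -0.196] open 53.3 F [ 0.4  1.  -2.8]
tool delta [-132.9   97.8    9. ] turn 0.001 min rows 2.66 per-row [-44.3  32.6   3. ] 0.0
```

Emit:
send_rows(plan="-15 11 0 0 40; -24 18 1 0 40; -28 21 1 0.03 40; -28 20 1 0.04 40; -22 16 1 0.03 40; -10 8 0 0 40; 0 0 0 0 40")

```text
t: 24.9
eef_pos: [413.9, 293.7, 116.0]
tcp_rot: [3.116, 0.025, -0.301]
ft_force: [-0.2, -0.8, -1.8]
opening: 0.561
```

```bash
python3 w.py w13 gauge_pad:4; python3 go.py 437.5 282 60 -0.305
```

```text
gauge_pad 0.89 [266, 125, 129, 164] circ 427.0 283.0 71.9 ell [432.7 280.2] [102.9 127.6] rect [426.5 283.2] [ 89.9 117.2] 72.3
gauge_pad 0.87 [374, 378, 40, 37] circ 254.1 276.7 22.4 ell [252.3 278.5] [28.5 42.8] rect [256.4 276.1] [30.8 38.8] 71.6
t 25.0 pos [415.7 294.4 116. ] rot [ 3.117  0.023 -0.301] open 53.4 F [ 0.7 -0.1 -1.5]
tool delta [25.8  4.  55.5] turn 0.004 min rows 1.11 per-row [12.9  2.  27.8] 0.002
```

View pics/w13.png

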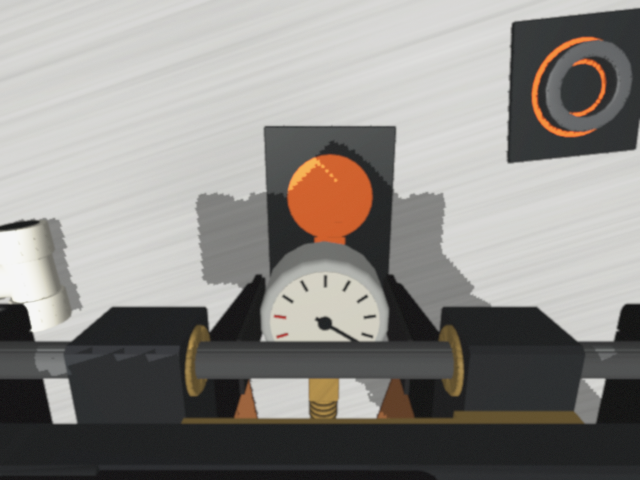

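```bash
python3 - <<'E'
from h import *
p=eyes.read_camera("wrist")
print("shot pos",env.state()["eef_pos"])
hs=cv2.cvtColor(p["image"],cv2.COLOR_RGB2HSV); m=cv2.inRange(hs,(3,180,120),(18,255,255)); m[:,:240]=0; m[:,420:]=0; m[234:]=0
cs,_=cv2.findContours(m,cv2.RETR_EXTERNAL,cv2.CHAIN_APPROX_NONE); q=max(cs,key=cv2.contourArea)[:,0,:]; q=q[q[:,1]<228]
xy=to_plane(p,q+0.0,4).astype(np.float32); A=np.c_[2*xy,np.ones(len(xy))]; s=np.linalg.lstsq(A,(xy**2).sum(1),rcond=None)[0]; print("disc",s[:2],"r",np.sqrt(s[2]+s[0]**2+s[1]**2))
e=to_plane(p,[[265,127],[395,127]],4); d=e[0]-e[1]; print("far edge dir -> yaw",np.arctan2(d[1],d[0])-np.pi/2)
# gauge: hub at z = tcp z + 21
z=env.state()["eef_pos"][2]
print("hub",to_plane(p,[[324,323]],z+21))
E
python3 go.py 437.5 282 45 -0.305
```

```text
shot pos [416.12323501 294.56142685 115.88861384]
disc [434.45407579 279.39937122] r 29.05403231221997
far edge dir -> yaw -0.30109712929970467
hub [[415.07905912 295.11628095]]
t 25.05 pos [416.1 294.6 115.9] rot [ 3.118  0.023 -0.301] open 53.3 F [-1.  -0.2 -2.6]
tool delta [25.8  4.  70.4] turn 0.004 min rows 1.41 per-row [12.9  2.  35.2] 0.002
```

Emit:
send_rows(plan="8 2 20 0 40; 9 2 25 0 40; 5 1 18 0 40; 2 0 6 0 40; 0 0 3 0 40")

```text
t: 25.55
eef_pos: [441.6, 283.3, 41.2]
tcp_rot: [3.121, 0.019, -0.301]
ft_force: [0.7, -0.2, -2.2]
opening: 0.561
```

```bash
python3 go.py 436.5 280.5 13 -0.303
```

```text
t 25.55 pos [441.6 283.3  41.2] rot [ 3.121  0.019 -0.301] open 53.4 F [ 0.7 -0.2 -2.2]
tool delta [-3.5  3.6 28.3] turn 0.002 min rows 0.57 per-row [-3.5  3.6 28.3] 0.002
```

Emit:
send_rows(plan="-3 3 12 0 40; 0 0 9 0 40; 0 0 3 0 40; 0 0 1 0 40")

```text
t: 25.95
eef_pos: [439.0, 282.2, 16.6]
tcp_rot: [3.123, 0.017, -0.301]
ft_force: [-0.3, -0.1, -1.6]
opening: 0.563
```

```bash
python3 go.py 436.5 280.5 11.5 -0.303
```

```text
t 25.95 pos [439.  282.2  16.6] rot [ 3.123  0.017 -0.301] open 53.6 F [-0.3 -0.1 -1.6]
tool delta [-1.8  2.3  5.1] turn 0.002 min rows 0.1 per-row [-1.8  2.3  5.1] 0.002
```

Emit:
send_rows(plan="-2 2 3 0 40; 0 0 2 0 40; 0 0 1 0 40")

```text
t: 26.25
eef_pos: [436.7, 281.2, 11.3]
tcp_rot: [3.125, 0.016, -0.3]
ft_force: [0.9, -0.3, 0.7]
opening: 0.56
```

```bash
python3 go.py 436.5 280.5 11 -0.303
```

```text
t 26.25 pos [436.7 281.2  11.3] rot [ 3.125  0.016 -0.3  ] open 53.3 F [ 0.9 -0.3  0.7]
tool delta [-0.   0.8  0.3] turn 0.003 min rows 0.02 per-row [-0.   0.8  0.3] 0.003
```

The gauge's weight is off the fingers (about 0 N), so I'll release it.

Emit:
send_rows(plan="0 0 0 0 95; 0 0 0 0 95; 0 0 0 0 95; 0 0 0 0 95; 0 0 0 0 95; 0 0 -12 0 95; 0 0 -30 0 95; -8 0 -40 0 95")

```text
t: 27.05
eef_pos: [429.9, 283.7, 93.9]
tcp_rot: [3.12, 0.021, -0.301]
ft_force: [0.6, -0.0, 0.5]
opening: 0.999
```

Emit:
send_rows(plan="-10 0 -40 0 95; -5 0 -30 0 95; 0 0 0 0 95; 0 0 0 0 95")

```text
t: 27.45
eef_pos: [417.2, 290.0, 174.4]
tcp_rot: [3.127, 0.014, -0.301]
ft_force: [-0.1, -0.7, -1.0]
opening: 0.998
```

```bash
python3 w.py w14 gauge_pad:4 gauge_center:32; sed 's/"scene","side"/"side","scene"/' m.py | sed 's/_top/_top2/' > m3.py; python3 m3.py | grep -v gauge_pad; python3 go.py 0 0 0 0
```

```text
gauge_pad 0.79 [353, 306, 106, 109] circ 211.1 265.4 54.5 ell [211.5 265. ] [ 50.  115.5] rect [211.5 265. ] [101.3  45.1] 72.1
gauge_pad 0.76 [177, 326, 96, 98] circ 257.5 439.1 49.2 ell [262.3 437.8] [ 58.6 105.9] rect [263.6 439. ] [93.7 52.1] 72.2
side valve_center 0.94 [286, 298, 46, 33] area 1069 mean [446. -77.] minrect [array([446.8, -73.2]), array([71.2, 92.1]), np.float64(79.5)]
side gauge_center 0.89 [237, 193, 36, 18] area 446 mean [431. 277.] minrect [array([428. , 273.1]), array([80.4, 70. ]), np.float64(16.4)]
side gauge_center 0.68 [227, 194, 54, 29] area 869 mean [413. 253.] minrect [array([418.6, 260.3]), array([ 87.9, 124.1]), np.float64(72.0)]
side wide_spacer_center 0.75 [280, 244, 21, 22] area 297 mean [457. 102.] minrect [array([457.2, 102.1]), array([61.2, 50.1]), np.float64(72.7)]
side wide_spacer_center 0.64 [236, 197, 39, 16] area 501 mean [432. 293.] minrect [array([434.1, 297.4]), array([70.9, 87.2]), np.float64(41.2)]
side narrow_spacer_center 0.63 [421, 407, 24, 24] area 381 mean [ 589. -321.] minrect [array([ 589.1, -321.2]), array([40.2, 37.5]), np.fl
[... 1993 characters left out ...]
 37, 21] area 382 mean [ 593. -317.] minrect [array([ 590.2, -321.9]), array([93.4, 89.3]), np.float64(79.5)]
scene tee_center 0.8 [458, 311, 33, 31] area 614 mean [450. 504.] minrect [array([452.5, 498. ]), array([92.1, 73.7]), np.float64(39.0)]
scene wrench 0.84 [198, 262, 67, 42] area 516 mean [780. -11.] minrect [array([780.8, -10.4]), array([200. ,  43.7]), np.float64(6.9)]
scene wrench 0.3 [222, 200, 17, 10] area 102 mean [ 583. -336.] minrect [array([ 582.4, -337.4]), array([53.8, 36.3]), np.float64(57.9)]
t 28.7 pos [417.3 290.  173.6] rot [ 3.126  0.015 -0.301] open 95.3 F [-0.8 -0.1 -0.4]
tool delta [-310.   397.7  184.6] turn -0.301 min rows 7.95 per-row [-38.8  49.7  23.1] -0.038
```

View pics/w14.png

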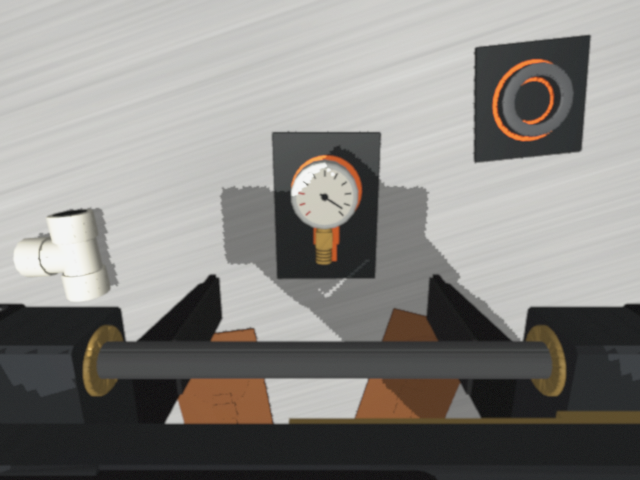

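View pics/side_top2.png

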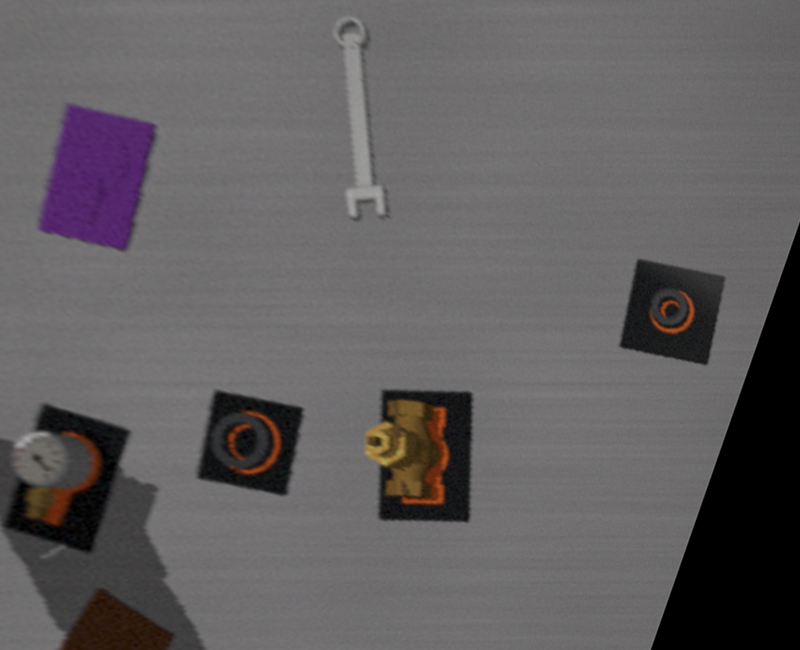

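Run:
```python
from h import *
p=eyes.read_camera("wrist"); save("w15",p["image"])
C=to_plane(p,[[272,133],[381,133],[375,278],[278,278]],4); o=C.mean(0)
d=(C[2]+C[3]-C[0]-C[1]); a=np.arctan2(d[1],d[0]); print("pad",o,a,np.linalg.norm(d)/2)
for nm,q,z in (("hub",[324,197],31),("stem end",[323,264],19),("stem mid",[324,238],25)):
    v=to_plane(p,[q],z)[0]-o; print(nm,v@[np.cos(a),np.sin(a)],v@[-np.sin(a),np.cos(a)])
# side view check
s=eyes.read_camera("side")
for z in (30,31): print("side circ hub?",z)
im=s["image"][170:240,210:310]; cv2.imwrite("pics/s15.png",cv2.resize(im[:,:,::-1],None,fx=7,fy=7,interpolation=cv2.INTER_CUBIC))
```

```text
pad [420.19490289 283.99079405] 2.842651683119552 127.03270521775822
hub -15.803916992146638 -2.622768010672066
stem end 44.491299089276694 -3.4014979446081193
stem mid 19.512304901624603 -2.593264833622584
side circ hub? 30
side circ hub? 31
```

View pics/s15.png

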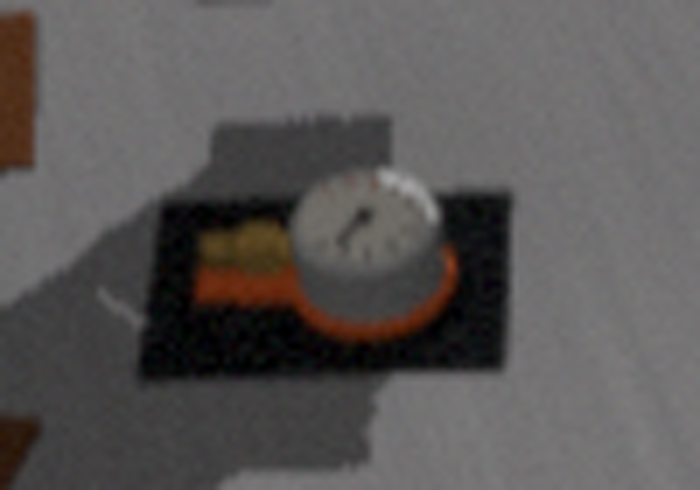

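All four parts check out: the gauge is at x ≈ −15.8, y ≈ −2.6 mm in its pad frame and about 0.01 rad off. The gripper is open and clear, so I'll hand in.

```bash
python3 -c "
from cell import job_done
print(job_done())"
```

```text
the job is handed in; nothing more can be done
None
```

I placed all four kit parts on their own pads, let go of them and handed the job in with the clock at about 29 s of the 96 s allowed. `job_done` gives no verdict. The last checks all passed; the offsets below are measured from camera images.

| Part | Last check |
|---|---|
| Narrow spacer | flat, about 1 mm off its ring |
| Wide spacer | flat, about 1 mm off its ring |
| Valve | upright, about 1–2 mm off its outline and aligned with it |
| Gauge | dial up, at x ≈ −16 mm, y ≈ −3 mm on its pad, within about 0.02 rad, stem the drawn way |

- **Tee and wrench:** they showed at the same place to within the measuring error. In the last pictures the side camera's tee detection was poor, so the tee reading rests on the scene camera.
- **Gauge outline:** the wrist and side cameras disagreed by about 3 to 4 mm on where its disc is. I aimed between the two, well inside the 11 mm allowed.
- **Table contact:** while reaching for the narrow spacer, the fingertips pressed the table with about 34 N vertically (about 42 N in all) for a moment. I backed off at once. It was well under the 120 N wrist limit. The 40 N limit is for the arm or gripper body and only the fingertips were near the table, so I don't expect it to count, but I can't confirm that.

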